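# Set out the dressing stones to dry

## Task

One wet edger dressing stone already stands in the drying rack; set out the two that stand packed face to face on the steel stand as well, so that each of the three wells holds one stone, upright and fully down. Lower every stone until it rests in its well and do not let it drop in: the rack's guards leave room for fingers only at a stone's broad faces, but on the stand only its narrow ends are free, so stand each stone on the mat and take hold of it the other way. Leave the lenses, tweezers and pen where they lie.

Things in the scene. Friction and masses are not known exactly. Their poses are not given: they have to be found in the camera images.
- stone0: one of three alike plain white dressing stones: block 20 (its x, thickness) x 50 (y, width) x 56 mm (z, height), about 110 g, edges rounded 1.5 mm; origin at the centre of its underside. The two unplaced ones start upright on the stand, face to face, gaps of at most 3 mm; this one in front (away from the backstop), its front face free
- stone1: one of three alike plain white dressing stones: block 20 (its x, thickness) x 50 (y, width) x 56 mm (z, height), about 110 g, edges rounded 1.5 mm; origin at the centre of its underside. The two unplaced ones start upright on the stand, face to face, gaps of at most 3 mm; this one at the back, against the backstop
- stone2: one of three alike plain white dressing stones: block 20 (its x, thickness) x 50 (y, width) x 56 mm (z, height), about 110 g, edges rounded 1.5 mm; origin at the centre of its underside. This one already stands in the rack, in well2, and stays there
- stand: fixed steel stand: base plate 105 (x) x 80 (y) x 4 mm with an upright backstop plate 44 mm wide, top 50 mm above the mat. Origin under the plate's centre, on the mat; +x points from the stones to the backstop, whose near face is at x = +45 mm. The stones stand on the plate, 4 mm up, at about x = +12 and +34 mm, y within 4 mm of 0, faces square to x, their narrow ends free at +y and -y
- rack: fixed drying rack: grey block 70 (x) x 170 (y) x 18 mm with three rectangular wells in a row along y, 52 mm apart, between two upright metal guards along its whole length, inner faces at x = -30 and +30 mm, 3 mm thick, tops 76 mm above the mat; open above and at both ends. Origin under the centre, on the mat
- well0 (a point): centre of the floor of a rack well (y = -52 mm, one end), 6 mm above the mat, axes as the rack's. The well is 54 (rack x) x 24 mm (rack y), 12 mm deep, mouth bevelled 1.5 mm; a stone stands in it with its 50 mm width along rack x, top 14 mm below the guards' tops. No room for fingers at the stone's ends, only at its faces
- well1 (a point): centre of the floor of a rack well (the middle), 6 mm above the mat, axes as the rack's. The well is 54 (rack x) x 24 mm (rack y), 12 mm deep, mouth bevelled 1.5 mm; a stone stands in it with its 50 mm width along rack x, top 14 mm below the guards' tops. No room for fingers at the stone's ends, only at its faces
- well2 (a point): centre of the floor of a rack well (y = +52 mm, the end that already holds a stone), 6 mm above the mat, axes as the rack's. The well is 54 (rack x) x 24 mm (rack y), 12 mm deep, mouth bevelled 1.5 mm; a stone stands in it with its 50 mm width along rack x, top 14 mm below the guards' tops. No room for fingers at the stone's ends, only at its faces
- lens_blank_1: uncut round lens, 68 mm across, up to 10 mm thick, lying on the mat between rack and stand; origin under its centre; to be left alone
- lens_blank_2: a second uncut round lens, 69 mm across, farther back on the right; origin under its centre; to be left alone
- tweezers: steel tweezers, 14 x 130 x 8 mm, lying at the front edge; to be left alone
- pen_blue: blue pen, 9 x 128 x 11 mm, lying at the front edge; to be left alone

How it is judged:
At the end, for the whole second after the job is handed in: Each of the three wells holds one stone, standing upright (within 0.06 rad) on the well's floor (underside within 2.5 mm of it, centre within 4.5 mm of the well's centre), at rest (slower than 0.02 m/s) and released (((horizontal distance between stone0 and well0 below 0.0045 m and z of stone0 in the frame of well0 between -0.0025 and 0.0025 m and angle between stone0's own z axis and vertical below 0.06 rad) or (horizontal distance between stone1 and well0 below 0.0045 m and z of stone1 in the frame of well0 between -0.0025 and 0.0025 m and angle between stone1's own z axis and vertical below 0.06 rad) or (horizontal distance between stone2 and well0 below 0.0045 m and z of stone2 in the frame of well0 between -0.0025 and 0.0025 m and angle between stone2's own z axis and vertical below 0.06 rad)) and ((horizontal distance between stone0 and well1 below 0.0045 m and z of stone0 in the frame of well1 between -0.0025 and 0.0025 m and angle between stone0's own z axis and vertical below 0.06 rad) or (horizontal distance between stone1 and well1 below 0.0045 m and z of stone1 in the frame of well1 between -0.0025 and 0.0025 m and angle between stone1's own z axis and vertical below 0.06 rad) or (horizontal distance between stone2 and well1 below 0.0045 m and z of stone2 in the frame of well1 between -0.0025 and 0.0025 m and angle between stone2's own z axis and vertical below 0.06 rad)) and ((horizontal distance between stone0 and well2 below 0.0045 m and z of stone0 in the frame of well2 between -0.0025 and 0.0025 m and angle between stone0's own z axis and vertical below 0.06 rad) or (horizontal distance between stone1 and well2 below 0.0045 m and z of stone1 in the frame of well2 between -0.0025 and 0.0025 m and angle between stone1's own z axis and vertical below 0.06 rad) or (horizontal distance between stone2 and well2 below 0.0045 m and z of stone2 in the frame of well2 between -0.0025 and 0.0025 m and angle between stone2's own z axis and vertical below 0.06 rad)) and linear speed of each of stone0, stone1, stone2 below 0.02 m/s); the robot touches nothing.
It fails at once if a stone is let go over the rack and falls (faster than 0.4 m/s, free of the fingers) instead of being lowered ((linear speed of stone0 above 0.4 m/s and contact force between the fingers and stone0 below 0.1 N and horizontal distance between stone0 and rack below 0.11 m and height (world z) of stone0 below 0.09 m) or (linear speed of stone1 above 0.4 m/s and contact force between the fingers and stone1 below 0.1 N and horizontal distance between stone1 and rack below 0.11 m and height (world z) of stone1 below 0.09 m) or (linear speed of stone2 above 0.4 m/s and contact force between the fingers and stone2 below 0.1 N and horizontal distance between stone2 and rack below 0.11 m and height (world z) of stone2 below 0.09 m)).
It fails at once if a lens, the tweezers or the pen is moved more than 15 mm (distance of any of lens_blank_1, lens_blank_2, tweezers, pen_blue from where it was at the start of the episode above 0.015 m).
It also fails if it takes over 72 s, if anything falls off the work surface, if the arm or the gripper's body presses on something with over 40 N, if the wrist force passes 120 N, or if a joint passes its speed limit or range.

## Robot

A 6-joint arm with a two-finger parallel gripper is mounted at the origin on a cart in front of the work surface, level with it; the furniture and walls round the work are solid. World frame = base frame: x ahead of the robot, y to its left, z up, the work surface at z = 0. Lengths are in m, angles in rad, forces in N, time in s.
With the tool pointing down it reaches from about 0.35 to 0.975 m from the base axis. Payload 4.9 kg.
Tool frame: the origin (TCP) lies midway between the tips of the shut fingers; the grasp point (between the pads) lies 19 mm behind it (ctrl.tcp_to_grasp is the distance from the TCP to the grasp point, in m); z points along the fingers, y is the line along which they close (so a half turn about z gives the same grasp; the last joint's range is limited). The gripper opens to 85 mm and grips with 20 to 120 N. Pads are 22 mm wide; open, the fingers measure 114 mm over their backs; the gripper's body (76 mm by 85 mm) begins 54 mm behind the grasp point. The pads swing forward as they close: fully open they stand 13 mm farther back than shut.
Start: joints at [0.993, 0.053, 1.613, -0, 1.476, -0.119], TCP at [0.277, 0.56, 0.231] pointing down, gripper open.
Joint ranges: [-3.01, 3.01], [-1.01, 2.22], [0.06, 2.58], [-1.02, 4.17], [0.09, 2.62], [-3.14, 3.14]. Speed limits (rad/s): [2.57, 2.57, 3.14, 3.14, 3.14, 3.14].

## Interface

Orientations are given as a rotation vector (axis times angle).
In Python, from station import ctrl, camrig gives the robot as it stands (ctrl), with the cameras (camrig).
- The arm moves only by the shell command python3 jog.py 'ROWS' [FORCE]. ROWS is rows parted by semicolons, their numbers by spaces, 1 to 20 of them, each of 7 numbers: the finger opening in m, then dx, dy, dz in m, then a rotation vector rx, ry, rz in rad; each row is the pose to reach, as a shift and turn from the pose commanded when the command began, along the tool's axes at that moment; what a row does not reach only later rows make up. A row lasts 1/12 s, in which the tool goes at most 0.0417 m and 0.125 rad, less where a joint would pass 70% of its speed; a pose out of reach is approached as far as the arm can. The fingers move at their own pace and stop on an object; FORCE is the grip in N (left out, the last holds). Time passes only in rows, so rows that do not move let the fingers close. It prints the time, the measured TCP pose, the force, the opening and the grip force at its end.
- ctrl.get_obs(): the state, without advancing time (a new reading comes with each control period).
- camrig.get_image(name): name is "scene" or "top"; returns the picture (384x512x3 uint8, red, green, blue); there is no depth.
- camrig.camera_params(name): a dict with "fx", "fy", "cx", "cy" (pixels), "T" (4x4, takes a point from camera to world coordinates). Camera axes: x right, y down, z forward; pixel columns grow to the right and rows downward; lengths in m; the calibration is good to about 2 mm. A picture is of the moment at which its call begins. camera_params takes no time and is no camera call.
- ctrl.finish_job(): hands the job in; it is judged then, once.
The state is a dict: "t": time; "q": joint angles; "dq": joint speeds; "effort": joint torques, N m; "tool_pos": TCP position; "tool_rot": TCP orientation; "contact_force": force on the tool from outside, world axes, zero at the start; "wrist_torque": the same for the moment, N m; "opening": finger opening in m; "grip_force": force on a finger pad.
Only numpy, scipy, OpenCV 4.12 (cv2) and the standard library are available. Lean on these libraries where they do the work, as an engineer would, in place of code of your own. Each camera call takes 0.05 s, during which the arm holds its last target. There are 200 camera calls.

## Working session

There is one attempt and no reset: what is moved stays moved. The work goes in short steps, Python scripts to look and compute and a shell command to move; the robot and the scene stay as the last step left them, time stands still between calls to the robot, and variables do not carry over. Pictures are saved under pics/ and viewed, at most 11 in all, crops included, and the job is handed in when it is done.

```bash
ls; mkdir -p pics; python3 - <<'E'
from station import ctrl, camrig
import cv2,numpy as np
for n in("scene","top"):
    im=camrig.get_image(n); cv2.imwrite(f"pics/{n}0.png",im[...,::-1])
    p=camrig.camera_params(n); print(n,p["fx"],p["fy"],p["cx"],p["cy"]);print(np.round(p["T"],4))
o=ctrl.get_obs();print(o["tool_pos"],o["tool_rot"],o["opening"],o["t"],ctrl.tcp_to_grasp)
E
```

```text
jog.py
pics
station.py
scene 397.4675970734466 397.4675970734466 257.23311188847066 198.95440300381378
[[ 0.5278 -0.6022  0.599  -0.0979]
 [-0.8493 -0.3845  0.3617 -0.3983]
 [ 0.0125 -0.6996 -0.7144  0.774 ]
 [ 0.      0.      0.      1.    ]]
top 348.47299759317553 348.47299759317553 257.2342508401359 188.0250589490114
[[ 0.0051 -0.9977  0.0677  0.4624]
 [-1.     -0.0045  0.0089 -0.009 ]
 [-0.0085 -0.0677 -0.9977  0.985 ]
 [ 0.      0.      0.      1.    ]]
[0.27649472 0.55990637 0.23022047] [-7.14261540e-01 -3.05868883e+00  2.64011574e-03] 0.08553710419749554 0.1 0.0187
```

View pics/top0.png

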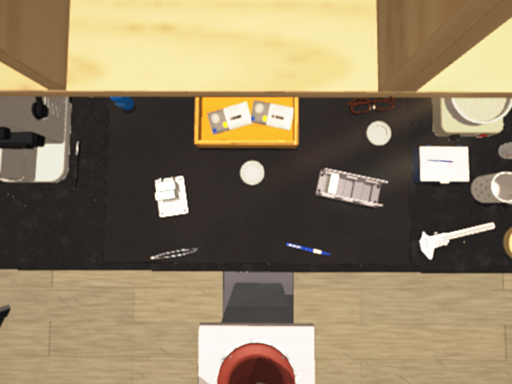

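View pics/scene0.png

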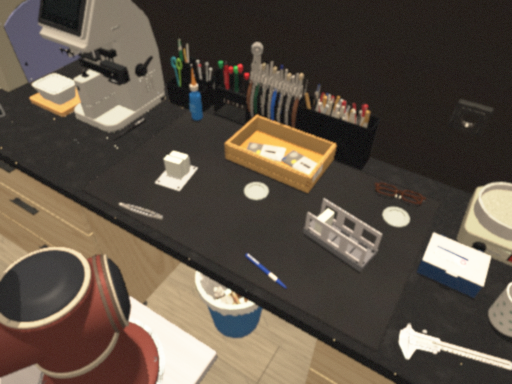

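The top view shows the stand at about (171,196) with its stones at (171,188), the rack at (351,188) with the placed stone at its left end (333,183), and lens 1 at (252,172). The scene view agrees: stand (177,168), rack (342,233). Next I enlarge the two stations in both views.

```bash
python3 - <<'E'
import cv2,numpy as np
t=cv2.imread("pics/top0.png");s=cv2.imread("pics/scene0.png")
c=lambda im,x,y,w,h,k:cv2.resize(im[y:y+h,x:x+w],None,fx=k,fy=k,interpolation=cv2.INTER_CUBIC)
a=c(t,145,170,50,50,6); b=c(t,310,160,80,50,6)
d=c(s,150,145,50,50,6); e=c(s,300,195,84,75,4)
W=np.zeros((600,800,3),np.uint8)
for im,x,y in((a,0,0),(b,310,0),(d,0,300),(e,310,300)): W[y:y+im.shape[0],x:x+im.shape[1]]=im
cv2.imwrite("pics/crop0.png",W)
E
```

```text
(no output)
```

View pics/crop0.png

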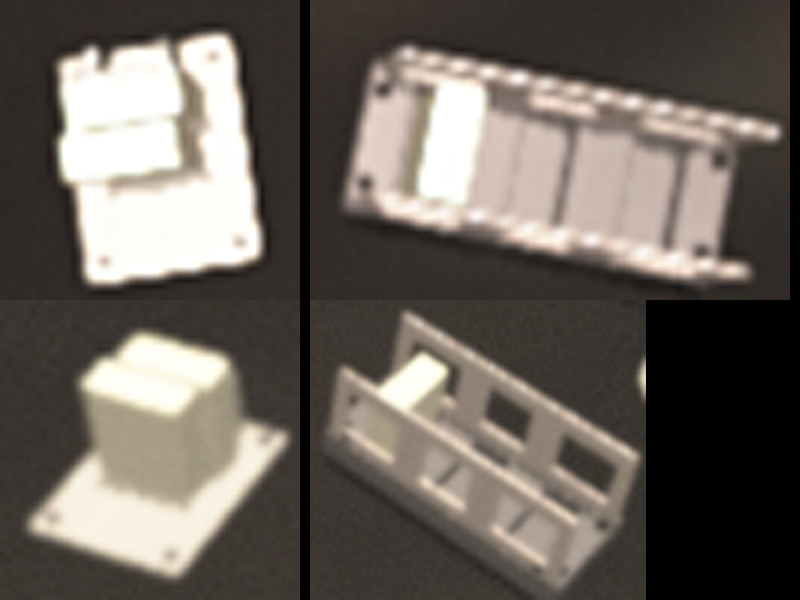

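The crops show the two stones on the stand with the backstop at the far (+x world) side. The rack is yawed slightly, with the placed stone at its +y world end. I'll fit the poses by matching model silhouettes to the bright masks.

```bash
cat > vis.py <<'E'
import cv2,numpy as np
from scipy.optimize import minimize
from station import ctrl, camrig
K=6
def box(x0,x1,y0,y1,z0,z1): return np.array([[x,y,z] for x in(x0,x1) for y in(y0,y1) for z in(z0,z1)])
RACK=[box(-.035,.035,-.085,.085,0,.018),box(.030,.033,-.085,.085,0,.076),box(-.033,-.030,-.085,.085,0,.076)]
STAND=[box(-.0525,.0525,-.04,.04,0,.004)]
def place(B,p): 
    c,s=np.cos(p[2]),np.sin(p[2]); R=np.array([[c,-s,0],[s,c,0],[0,0,1]])
    return [b@R.T+[p[0],p[1],0] for b in B]
def proj(P,cam):
    T=cam["T"]; q=(np.atleast_2d(P)-T[:3,3])@T[:3,:3]
    return np.c_[cam["fx"]*q[:,0]/q[:,2]+cam["cx"],cam["fy"]*q[:,1]/q[:,2]+cam["cy"]]
def ray(u,v,z,cam):
    d=cam["T"][:3,:3]@[(u-cam["cx"])/cam["fx"],(v-cam["cy"])/cam["fy"],1]; o=cam["T"][:3,3]
    return o+d*(z-o[2])/d[2]
def render(B,p,cam,x0,y0,w,h):
    m=np.zeros((h*K,w*K),np.uint8)
    for b in place(B,p):
        q=(proj(b,cam)-[x0-.5,y0-.5])*K-.5
        cv2.fillConvexPoly(m,cv2.convexHull(np.round(q*16).astype(np.int32)),255,shift=4)
    return cv2.resize(m,(w,h),interpolation=cv2.INTER_AREA)/255.
def fit(B,p0,views,bg=None):
    """views: list of (cam, image, threshold level of full white); soft silhouettes, external contour filled"""
    data=[]
    for cam,im,full in views:
        q=np.vstack([proj(b,cam) for b in place(B,p0)]); x0,y0=(q.min(0)-9).astype(int); x1,y1=(q.max(0)+9).astype(int)
        g=im[y0:y1,x0:x1].astype(float).max(2); dark=np.percentile(g,15)
        s=np.clip((g-dark-8)/(full-dark-8),0,1)
        m=(s>.45).astype(np.uint8); cs,_=cv2.findContours(m,cv2.RETR_EXTERNAL,cv2.CHAIN_APPROX_NONE)
        f=np.zeros_like(m); cv2.drawContours(f,[max(cs,key=cv2.contourArea)],-1,1,-1)
        inner=cv2.erode(f,np.ones((3,3))); near=cv2.dilate(f,np.ones((3,3)))
        s=np.where(inner>0,1,s)*near
        data.append((cam,x0,y0,x1-x0,y1-y0,s))
    cost=lambda v:sum(((render(B,[v[0]/1e3,v[1]/1e3,v[2]/1e2],c,a,b,w,h)-s)**2).sum() for c,a,b,w,h,s in data)
    x=np.array(p0)*[1e3,1e3,1e2]
    for st in(6,2):
        x=minimize(cost,x,method="Nelder-Mead",options=dict(initial_simplex=np.vstack([x]+[x+st*e for e in np.eye(3)]),xatol=.02,fatol=.01)).x
    return x/[1e3,1e3,1e2],cost(x)
E
cat > fit0.py <<'E'
from vis import *
C={n:camrig.camera_params(n) for n in("top","scene")}
I={n:cv2.imread(f"pics/{n}0.png") for n in C}
for n,u,v in(("top",353,188),("top",171,197)): print(ray(u,v,0.0,C[n]).round(3))
# lens, pen, tweezers positions
for nm,u,v in(("lens1",252,172),("lens2",378,133),("pen",308,249),("pen_l",287,244),("tw",174,253)): print(nm,ray(u,v,0,C["top"]).round(3))
r0=ray(349,190,.03,C["top"])
yaw=-np.arctan2(15,75)
st0=ray(171,197,0,C["top"])
for full in(110,150):
  for vs in(["top"],["scene"],["top","scene"]):
    p,c=fit(RACK,[r0[0],r0[1],yaw],[(C[n],I[n],full) for n in vs]); print(full,vs,p.round(4),round(c,2))
h=.06
for vs in(["top"],["scene"],["top","scene"]):
    B=STAND+[box(.002,.022,-.025,.025,.004,.060),box(.024,.044,-.025,.025,.004,.060)]
    p,c=fit(B,[st0[0],st0[1],.14],[(C[n],I[n],180) for n in vs]); print("stand",vs,p.round(4),round(c,2))
E
python3 fit0.py
```

```text
[ 0.53  -0.271  0.   ]
[0.503 0.244 0.   ]
lens1 [0.575 0.015 0.   ]
lens2 [ 0.688 -0.344  0.   ]
pen [ 0.359 -0.143  0.   ]
pen_l [ 0.372 -0.084  0.   ]
tw [0.346 0.232 0.   ]
110 ['top'] [ 0.5303 -0.254  -0.2117] 49.98
110 ['scene'] [ 0.535  -0.2542 -0.1951] 56.48
110 ['top', 'scene'] [ 0.5322 -0.2543 -0.21  ] 221.25
150 ['top'] [ 0.5299 -0.2539 -0.2058] 20.9
150 ['scene'] [ 0.5369 -0.2536 -0.2124] 174.87
150 ['top', 'scene'] [ 0.532  -0.2539 -0.2105] 309.47
stand ['top'] [0.5049 0.2429 0.1444] 58.47
stand ['scene'] [0.5027 0.2408 0.1813] 52.91
stand ['top', 'scene'] [0.5044 0.2422 0.159 ] 121.76
```

```bash
cat > ov.py <<'E'
from vis import *
def overlay(items,im,cam,x,y,w,h,k):
    o=cv2.resize(im[y:y+h,x:x+w],None,fx=k,fy=k,interpolation=cv2.INTER_CUBIC)
    for B,p,col in items:
        for b in place(B,p):
            q=np.round(((proj(b,cam)-[x,y]+.5)*k-.5)*16).astype(int)
            for i in range(8):
                for j in(1,2,4):
                    if not i&j: cv2.line(o,tuple(map(int,q[i])),tuple(map(int,q[i|j])),col,1,cv2.LINE_AA,4)
    return o
E
python3 - <<'E'
from ov import *
C={n:camrig.camera_params(n) for n in("top","scene")}
I={n:cv2.imread(f"pics/{n}0.png") for n in C}
S=STAND+[box(.002,.022,-.025,.025,.004,.060),box(.024,.044,-.025,.025,.004,.060)]
R=RACK+[box(-.027,.027,y-.012,y+.012,.006,.018) for y in(-.052,0,.052)]
W=np.zeros((600,800,3),np.uint8)
for im,x,y in((overlay([(S,[.5049,.2429,.1444],(0,0,255))],I["top"],C["top"],145,170,50,50,6),0,0),
 (overlay([(R,[.5300,-.254,-.2075],(0,0,255))],I["top"],C["top"],310,160,80,50,6),310,0),
 (overlay([(S,[.5027,.2408,.16],(0,0,255))],I["scene"],C["scene"],150,145,50,50,6),0,300),
 (overlay([(R,[.535,-.2542,-.205],(0,0,255))],I["scene"],C["scene"],300,195,84,75,4),310,300)): W[y:y+im.shape[0],x:x+im.shape[1]]=im
cv2.imwrite("pics/ov0.png",W)
E
```

```text
(no output)
```

View pics/ov0.png

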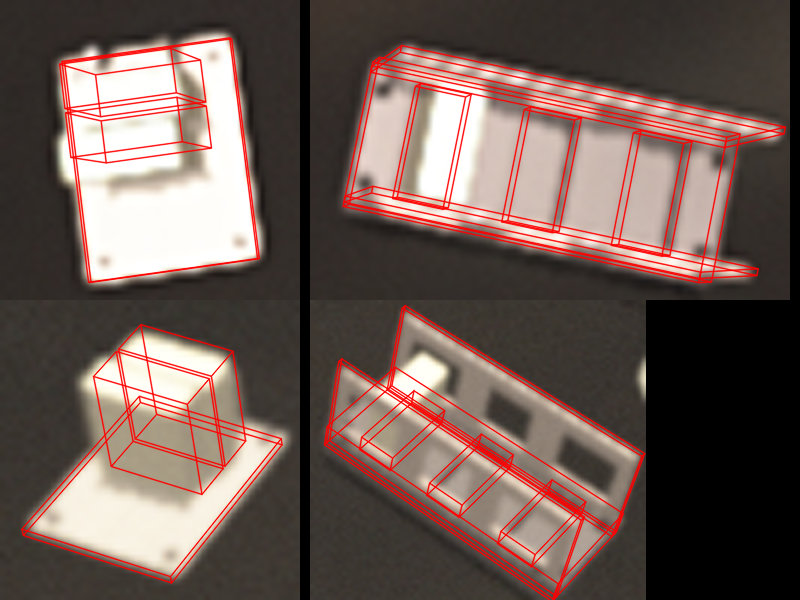

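The plate and rack outlines fit to about 1 px, but the stones sit some millimetres from where the model put them. I'll measure them directly on a contrast-stretched crop.

```bash
python3 - <<'E'
import cv2,numpy as np
from station import ctrl, camrig
def avg(n): return np.mean([camrig.get_image(n).astype(float) for _ in range(4)],0)[...,::-1]
t,s=avg("top"),avg("scene"); np.save("pics/top.npy",t); np.save("pics/scene.npy",s)
def c(im,x,y,w,h,k,lo,hi):
    g=np.clip((im[y:y+h,x:x+w]-lo)/(hi-lo),0,1)*255
    o=cv2.resize(g.astype(np.uint8),None,fx=k,fy=k,interpolation=cv2.INTER_CUBIC)
    for i in range(0,w,5): cv2.putText(o,str(x+i),(int((i+.5)*k)-8,8),0,.3,(0,255,255),1); cv2.line(o,(int((i+.5)*k),10),(int((i+.5)*k),14),(0,255,255),1)
    for i in range(0,h,5): cv2.putText(o,str(y+i),(0,int((i+.5)*k)+3),0,.3,(0,255,255),1)
    return o
cv2.imwrite("pics/crop1.png",np.hstack([c(t,151,170,38,50,10,120,255),c(s,153,148,40,50,10,60,255)]))
E
```

```text
(no output)
```

View pics/crop1.png

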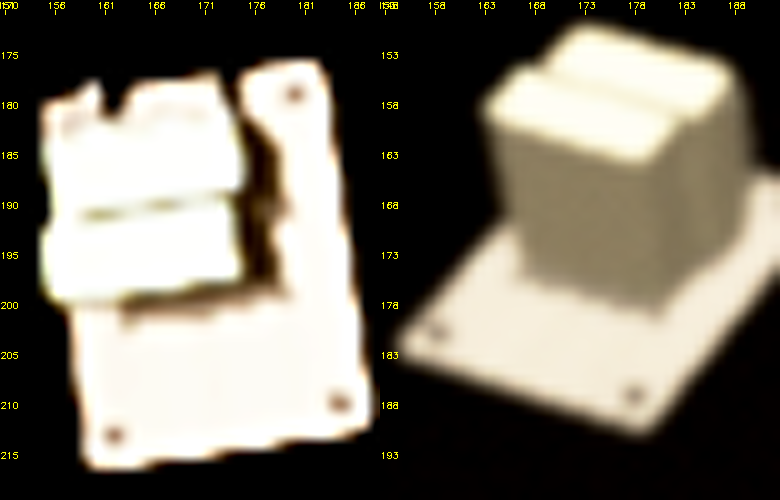

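Top: front stone's top face spans about cols 154.8–174.7, rows 193–200, and back stone's rows 181–191. Scene: front stone top corners are near (163,158), (179,164), (183.5,159.5), (166.5,154). I'll ray-cast these.

```bash
python3 - <<'E'
from vis import *
t,s=camrig.camera_params("top"),camrig.camera_params("scene")
T=lambda x,y,z:ray(151+x/10-.5,170+y/10-.5,z,t)[:2].round(4)
S=lambda x,y,z:ray(153+(x-380)/10-.5,148+y/10-.5,z,s)[:2].round(4)
print("top front LB RB RF LF",*[T(*p,.06) for p in((43,228),(233,198),(242,275),(50,305))])
print("top back LF RF",*[T(*p,.06) for p in((52,215),(243,190))])
print("top plate LF RF RB",*[T(*p,.004) for p in((92,468),(370,428),(322,62))])
print("scene front L F R B",*[S(*p,.06) for p in((485,107),(643,162),(690,120),(520,65))])
print("scene back L B R F",*[S(*p,.06) for p in((545,70),(585,27),(735,70),(690,118))])
print("scene base L F",*[S(*p,.004) for p in((517,275),(657,322))])
print("scene plate L F",*[S(*p,.004) for p in((395,348),(643,437))])
E
```

```text
top front LB RB RF LF [0.5124 0.2722] [0.5207 0.2216] [0.5002 0.2188] [0.4919 0.2698]
top back LF RF [0.5159 0.2699] [0.5228 0.219 ]
top plate LF RF RB [0.4479 0.2737] [0.4596 0.1956] [0.5629 0.2111]
scene front L F R B [0.4944 0.2679] [0.4999 0.216 ] [0.5208 0.2165] [0.5137 0.2719]
scene back L B R F [0.5158 0.2646] [0.5367 0.2677] [0.5446 0.2198] [0.5214 0.2171]
scene base L F [0.4888 0.2625] [0.495 0.216]
scene plate L F [0.447 0.271] [0.4568 0.1894]
```

```bash
cat > go.py <<'E'
import sys,numpy as np
from scipy.spatial.transform import Rotation as Ro
from station import ctrl, camrig
# usage: go.py x y z angle_of_tool_y_deg  (tool straight down) -> tool-axis shift and turn
x,y,z,a=map(float,sys.argv[1:5]); a=np.radians(a)
o=ctrl.get_obs(); R=Ro.from_rotvec(o["tool_rot"])
best=None
for k in(0,np.pi):
    yy=np.array([np.cos(a+k),np.sin(a+k),0]); zz=np.array([0,0,-1]); xx=np.cross(yy,zz)
    r=(R.inv()*Ro.from_matrix(np.c_[xx,yy,zz])).as_rotvec()
    if best is None or np.linalg.norm(r)<np.linalg.norm(best): best=r
d=R.inv().apply(np.array([x,y,z])-o["tool_pos"])
t=R.as_matrix()[:,1]
print("t",round(o["t"],2),"pos",o["tool_pos"].round(4),"yang",np.degrees(np.arctan2(t[1],t[0])).round(2),"q",np.round(o["q"],2))
print("shift",d.round(4),"turn",best.round(4),"rows",np.linalg.norm(d)/.0417,np.linalg.norm(best)/.125)
E
python3 go.py .503 .244 .10 98.6
```

```text
t 0.5 pos [0.2768 0.5603 0.2313] yang 63.71 q [ 0.99  0.05  1.61  0.    1.48 -0.12]
shift [-0.3429 -0.1834  0.1313] turn [-0.     -0.     -0.6089] rows 9.843106926596656 4.871055140308715
```

```bash
python3 jog.py '.085 -.343 -.1835 .06 0 0 -.609;.085 -.343 -.1835 .06 0 0 -.609;.085 -.343 -.1835 .06 0 0 -.609;.085 -.343 -.1835 .06 0 0 -.609;.085 -.343 -.1835 .06 0 0 -.609;.085 -.343 -.1835 .06 0 0 -.609;.085 -.343 -.1835 .06 0 0 -.609;.085 -.343 -.1835 .1313 0 0 -.609;.085 -.343 -.1835 .1313 0 0 -.609;.085 -.343 -.1835 .1313 0 0 -.609;.085 -.343 -.1835 .1313 0 0 -.609;.085 -.343 -.1835 .1313 0 0 -.609;.085 -.343 -.1835 .1313 0 0 -.609' 60
python3 - <<'E'
import cv2,numpy as np
from station import ctrl, camrig
t=camrig.get_image("top")[...,::-1];s=camrig.get_image("scene")[...,::-1]
c=lambda im,x,y,w,h,k:cv2.resize(im[y:y+h,x:x+w],None,fx=k,fy=k,interpolation=cv2.INTER_CUBIC)
cv2.imwrite("pics/hov.png",np.hstack([c(t,135,150,80,110,5),c(s,140,110,80,110,5)]))
E
python3 go.py .503 .244 .022 98.6
```

```text
t: 1.58
tool_pos: [0.5029, 0.2437, 0.0996]
tool_rot: [0.233, -3.131, -0.001]
contact_force: [0.4, 0.6, 0.6]
opening: 0.0851
grip_force: 0.0
t 1.68 pos [0.5035 0.2452 0.1016] yang 98.66 q [ 0.32  0.01  1.88  0.    1.25 -1.4 ]
shift [ 0.0008 -0.0012  0.0796] turn [0.0009 0.0022 0.0011] rows 1.9083583298817524 0.02082881072180308
```

View pics/hov.png

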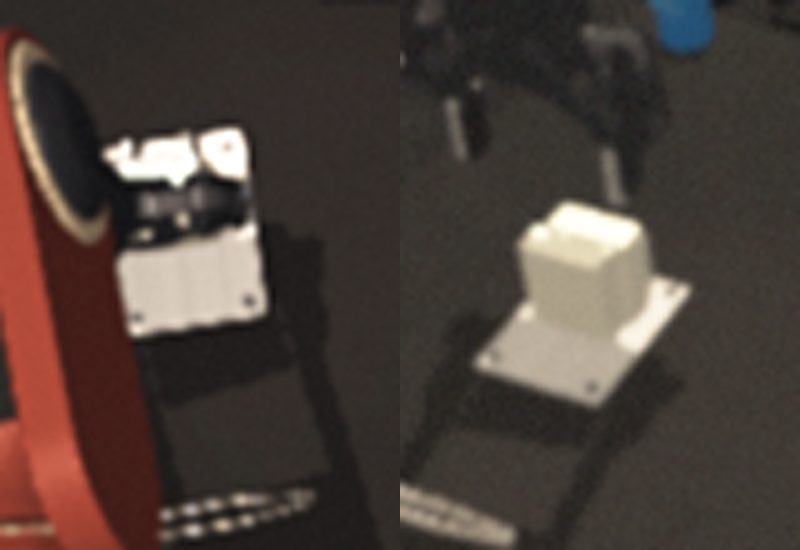

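The scene view shows the two pad tips at about (152.4,141) and (183.6,150). In the top view the gripper lies across the front stone's rows, centred near row 192. I'll compare this with the predicted projections.

```bash
python3 - <<'E'
from vis import *
t,s=camrig.camera_params("top"),camrig.camera_params("scene")
a=np.radians(98.6);yv=np.array([np.cos(a),np.sin(a),0]);xv=np.array([yv[1],-yv[0],0]);c=np.array([.5032,.2445,.1])
for z in(.113,.123):
  for sg in(1,-1):
    for dx in(-.011,.011):
        P=c+yv*.0425*sg+xv*dx; P[2]=z; print(z,sg,dx,proj(P,s).round(1),proj(P,t).round(1))
E
```

```text
0.113 1 -0.011 [[153.  142.5]] [[143.1 201.6]]
0.113 1 0.011 [[157.5 137.9]] [[142. 193.]]
0.113 -1 -0.011 [[180.4 150.6]] [[176.7 196.7]]
0.113 -1 0.011 [[184.7 145.9]] [[175.5 188.1]]
0.123 1 -0.011 [[152.3 139.5]] [[141.8 201.5]]
0.123 1 0.011 [[156.9 135. ]] [[140.7 192.8]]
0.123 -1 -0.011 [[179.9 147.6]] [[175.7 196.6]]
0.123 -1 0.011 [[184.2 142.9]] [[174.6 187.8]]
```

```bash
python3 jog.py '.085 0 0 .03 0 0 0;.085 0 0 .06 0 0 0;.085 0 0 .082 0 0 0;.085 0 0 .082 0 0 0;.048 0 0 .082 0 0 0;.048 0 0 .082 0 0 0;.048 0 0 .082 0 0 0;.048 0 0 .082 0 0 0;.048 0 0 .082 0 0 0;.048 0 0 .082 0 0 0' 40; python3 go.py .503 .244 .1 98.6
```

```text
t: 2.52
tool_pos: [0.5052, 0.245, 0.0211]
tool_rot: [-0.235, 3.128, 0.003]
contact_force: [-0.5, 2.2, 6.6]
opening: 0.0496
grip_force: 42.6
t 2.52 pos [0.5052 0.245  0.0211] yang 98.6 q [ 0.32  0.13  1.91  0.    1.1  -1.4 ]
shift [ 0.0019 -0.0006 -0.079 ] turn [0.0015 0.0049 0.0001] rows 1.894096395027418 0.04112757569500713
```

```bash
python3 jog.py '.045 0 0 -.01 0 0 0;.045 0 0 -.03 0 0 0;.045 0 0 -.06 0 0 0;.045 0 0 -.08 0 0 0;.045 0 0 -.08 0 0 0' 60; python3 - <<'E'
from station import ctrl, camrig
for n in range(3):
    camrig.get_image("top");o=ctrl.get_obs();print(o["tool_pos"].round(4),o["contact_force"].round(1),o["opening"].round(4))
E
python3 go.py .43 0.1 .1 98.6
cat > meas.py <<'E'
import numpy as np
from station import ctrl, camrig
from scipy.spatial.transform import Rotation as Ro
P=[];Q=[]
for n in range(6):
    camrig.get_image("top");o=ctrl.get_obs();P.append(o["tool_pos"]);Q.append(Ro.from_rotvec(o["tool_rot"]))
print(np.mean(P,0).round(4),np.std(P,0).round(4)); print(Ro.concatenate(Q).mean().as_matrix().round(4)); print(o["contact_force"],o["opening"],o["t"])
E
python3 meas.py; python3 go.py .46 -.06 .1 168.1
```

```text
[0.5022 0.2436 0.0969] [0.0007 0.0002 0.0012]
[[-9.888e-01 -1.496e-01 -1.800e-03]
 [-1.496e-01  9.888e-01 -6.000e-04]
 [ 1.900e-03 -4.000e-04 -1.000e+00]]
[-0.41077741 -0.01843955  0.13723696] 0.048809295410256345 3.2833
t 3.28 pos [0.5018 0.2435 0.0961] yang 98.6 q [ 0.32  0.02  1.88 -0.    1.24 -1.4 ]
shift [ 0.0868 -0.2938 -0.0035] turn [ 0.0015 -0.0033 -1.2129] rows 7.347183895524473 9.703378277575615
```

```bash
python3 jog.py '.045 .087 -.294 -.0035 0 0 -1.213;.045 .087 -.294 -.0035 0 0 -1.213;.045 .087 -.294 -.0035 0 0 -1.213;.045 .087 -.294 -.0035 0 0 -1.213;.045 .087 -.294 -.0035 0 0 -1.213;.045 .087 -.294 -.0035 0 0 -1.213;.045 .087 -.294 -.0035 0 0 -1.213;.045 .087 -.294 -.0035 0 0 -1.213;.045 .087 -.294 -.0035 0 0 -1.213;.045 .087 -.294 -.0035 0 0 -1.213;.045 .087 -.294 -.0035 0 0 -1.213;.045 .087 -.294 -.0035 0 0 -1.213'; python3 meas.py; python3 go.py .46 -.06 .022 168.1
```

```text
t: 4.28
tool_pos: [0.4652, -0.0397, 0.1]
tool_rot: [1.938, -2.449, 0.019]
contact_force: [-0.7, 0.4, -0.9]
opening: 0.0497
grip_force: 62.6
[ 0.4652 -0.0407  0.1004] [0.0001 0.0003 0.0003]
[[-0.2307 -0.973  -0.0062]
 [-0.9728  0.2308 -0.0217]
 [ 0.0225  0.001  -0.9997]]
[-0.89336989  0.5623412  -0.92004548] 0.04920322657984191 4.5833
t 4.58 pos [ 0.4654 -0.041   0.1008] yang 166.62 q [-0.23 -0.21  2.09 -0.02  1.27 -3.13]
shift [0.018  0.0008 0.0792] turn [ 0.0006 -0.0225 -0.0258] rows 1.9473553879994194 0.27379379623982103
```

```bash
python3 go.py .46 -.055 .03 138.1
```

```text
t 4.58 pos [ 0.4654 -0.041   0.1008] yang 166.62 q [-0.23 -0.21  2.09 -0.02  1.27 -3.13]
shift [0.0133 0.002  0.0711] turn [-0.0053 -0.0221  0.4978] rows 1.7347534019237438 3.986610409874882
```

```bash
python3 jog.py '.045 .0133 .002 0 -.005 -.022 .498;.045 .0133 .002 0 -.005 -.022 .498;.045 .0133 .002 .03 -.005 -.022 .498;.045 .0133 .002 .06 -.005 -.022 .498;.045 .0133 .002 .07 -.005 -.022 .498;.045 .0133 .002 .07 -.005 -.022 .498;.045 .0133 .002 .07 -.005 -.022 .498'; python3 meas.py; python3 go.py .46 -.055 .016 138.1
```

```text
t: 5.17
tool_pos: [0.46, -0.0549, 0.0313]
tool_rot: [1.284, -2.867, -0.0]
contact_force: [-0.5, -0.7, -0.0]
opening: 0.0494
grip_force: 62.7
[ 0.4616 -0.0552  0.033 ] [0.0003 0.0001 0.0003]
[[-0.6667 -0.7453  0.0036]
 [-0.7453  0.6667 -0.0012]
 [-0.0015 -0.0034 -1.    ]]
[-0.07941541 -0.00444036 -1.04933113] 0.04936417858479567 5.4667
t 5.47 pos [ 0.4614 -0.0551  0.0328] yang 138.15 q [-0.28 -0.12  2.14 -0.    1.12 -2.69]
shift [0.0009 0.0011 0.0168] turn [-0.0032  0.0014  0.0009] rows 0.4043417381899588 0.028763136833689383
```

```bash
python3 jog.py '.045 0 0 .008 0 0 0;.045 0 0 .012 0 0 0;.045 0 0 .013 0 0 0;.045 0 0 .014 0 0 0;.045 0 0 .014 0 0 0'; python3 jog.py '.045 0 0 .001 0 0 0;.045 0 0 .002 0 0 0;.045 0 0 .002 0 0 0';
```

```text
t: 5.88
tool_pos: [0.4601, -0.0548, 0.0172]
tool_rot: [1.281, -2.869, 0.0]
contact_force: [0.6, -0.7, -1.0]
opening: 0.049
grip_force: 63.0
t: 6.13
tool_pos: [0.4603, -0.0548, 0.0171]
tool_rot: [1.28, -2.868, -0.001]
contact_force: [-8.6, 1.6, 15.2]
opening: 0.0492
grip_force: 64.6
```

```bash
python3 jog.py '.045 0 0 -.001 0 0 0;.06 0 0 -.001 0 0 0;.085 0 0 -.001 0 0 0;.085 0 0 -.001 0 0 0;.085 0 0 -.03 0 0 0;.085 0 0 -.07 0 0 0;.085 0 0 -.07 0 0 0;.085 0 0 -.07 0 0 1.571;.085 0 0 -.07 0 0 1.571;.085 0 0 -.07 0 0 1.571;.085 0 0 -.07 0 0 1.571;.085 0 0 -.07 0 0 1.571;.085 0 0 -.07 0 0 1.571;.085 0 0 -.07 0 0 1.571;.085 0 0 -.07 0 0 1.571;.085 0 0 -.07 0 0 1.571;.085 0 0 -.07 0 0 1.571;.085 0 0 -.07 0 0 1.571;.085 0 0 -.07 0 0 1.571;.085 0 0 -.07 0 0 1.571';  python3 jog.py '.05 0 0 0 0 0 0;.05 0 0 0 0 0 0'; python3 meas.py; python3 go.py .4603 -.055 .02 48.1
```

```text
t: 7.8
tool_pos: [0.4603, -0.0549, 0.0851]
tool_rot: [1.131, 2.93, -0.0]
contact_force: [-0.1, -0.5, -0.6]
opening: 0.085
grip_force: 0.0
t: 7.97
tool_pos: [0.4603, -0.0548, 0.0852]
tool_rot: [1.12, 2.934, -0.0]
contact_force: [0.1, 1.3, -0.0]
opening: 0.0633
grip_force: 0.0
[ 0.4602 -0.0548  0.0853] [0.     0.     0.0001]
[[-7.450e-01  6.671e-01  8.000e-04]
 [ 6.671e-01  7.450e-01 -4.000e-04]
 [-9.000e-04  3.000e-04 -1.000e+00]]
[-0.3292655   0.26299104 -0.08752932] 0.050138490096530056 8.2667
t 8.27 pos [ 0.4603 -0.0548  0.0854] yang 48.13 q [-0.28 -0.21  2.11 -0.    1.24 -1.12]
shift [-0.0001 -0.0001  0.0654] turn [0.0003 0.0009 0.0005] rows 1.5674946061914703 0.008456085997381317
```

```bash
python3 - <<'E'
from ov import *
C={n:camrig.camera_params(n) for n in("top","scene")}
I={n:np.mean([camrig.get_image(n).astype(float) for _ in range(3)],0)[...,::-1].astype(np.uint8) for n in C}
B=[box(-.010,.010,-.025,.025,0,.056)]; p=[.4603,-.0548,np.radians(48.1)]; p2=[.4633,-.0516,np.radians(48.1)]
o=[]
for n in C:
    u,v=proj([.46,-.055,.03],C[n])[0].astype(int); cv2.imwrite(f"pics/{n}_m.png",I[n])
    o.append(overlay([(B,p,(0,0,255)),(B,p2,(0,255,0))],I[n],C[n],u-20,v-25,40,50,10))
cv2.imwrite("pics/m.png",np.hstack(o))
E
```

```text
(no output)
```

View pics/m.png

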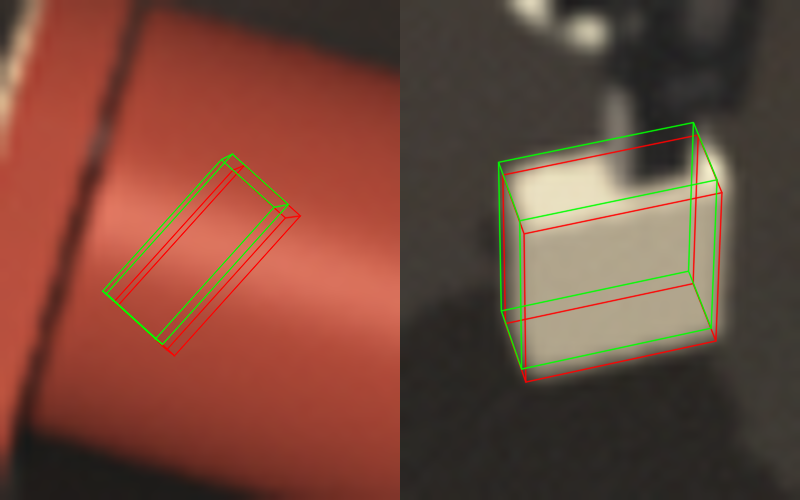

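The scene view shows the stone upright on the mat with its front bottom corner at about (525,378) in the crop. It is 1–3 mm from the model along the tool's y, so I shift half of that and close gently.

```bash
python3 jog.py '.05 0 .0022 .03 0 0 0;.05 0 .0022 .06 0 0 0;.05 0 .0022 .068 0 0 0;.05 0 .0022 .068 0 0 0;.03 0 .0022 .068 0 0 0;.03 0 .0022 .068 0 0 0;.018 0 .0022 .068 0 0 0;.018 0 .0022 .068 0 0 0;.018 0 .0022 .068 0 0 0;.018 0 .0022 .068 0 0 0;.018 0 .0022 .068 0 0 0' 20;python3 jog.py '.015 0 0 0 0 0 0;.015 0 0 0 0 0 0;.015 0 0 0 0 0 0' 60
```

```text
t: 9.48
tool_pos: [0.4634, -0.0537, 0.0194]
tool_rot: [1.122, 2.93, 0.0]
contact_force: [-0.9, -0.4, 6.3]
opening: 0.0195
grip_force: 22.2
t: 9.73
tool_pos: [0.4635, -0.0537, 0.0194]
tool_rot: [1.122, 2.93, 0.0]
contact_force: [-1.5, -0.2, 6.5]
opening: 0.0191
grip_force: 59.4
```

```bash
python3 jog.py '.015 0 0 -.01 0 0 0;.015 0 0 -.05 0 0 0;.015 0 0 -.09 0 0 0;.015 0 0 -.115 0 0 0;.015 0 0 -.115 0 0 0;.015 0 0 -.115 0 0 0'; python3 go.py .5215 -.305 .12 78.14
```

```text
t: 10.23
tool_pos: [0.4628, -0.0535, 0.1347]
tool_rot: [1.121, 2.929, 0.001]
contact_force: [-0.5, -0.2, -1.3]
opening: 0.0195
grip_force: 58.7
t 10.23 pos [ 0.4628 -0.0535  0.1347] yang 48.1 q [-0.27 -0.27  2.07 -0.    1.33 -1.11]
shift [-0.2116 -0.1481  0.0154] turn [ 0.001   0.0053 -0.5243] rows 6.204521018957917 4.1946360812733445
```

```bash
python3 jog.py '.015 -.2116 -.1481 0 0 0 -.524;.015 -.2116 -.1481 0 0 0 -.524;.015 -.2116 -.1481 0 0 0 -.524;.015 -.2116 -.1481 0 0 0 -.524;.015 -.2116 -.1481 0 0 0 -.524;.015 -.2116 -.1481 0 0 0 -.524;.015 -.2116 -.1481 .008 0 0 -.524;.015 -.2116 -.1481 .0154 0 0 -.524;.015 -.2116 -.1481 .0154 0 0 -.524;.015 -.2116 -.1481 .0154 0 0 -.524;.015 -.2116 -.1481 .0154 0 0 -.524;.015 -.2116 -.1481 .0154 0 0 -.524'; python3 meas.py; python3 go.py .5215 -.305 .12 78.14; python3 - <<'E'
from ov import *
C=camrig.camera_params("scene")
I=np.mean([camrig.get_image("scene").astype(float) for _ in range(4)],0)[...,::-1].astype(np.uint8); cv2.imwrite("pics/scene_h.png",I); cv2.imwrite("pics/top_h.png",camrig.get_image("top")[...,::-1])
o=ctrl.get_obs(); x,y,z=o["tool_pos"]; b=z-.0187
B=[box(-.010,.010,-.025,.025,b,b+.056)]
R=RACK+[box(-.027,.027,y-.012,y+.012,.006,.018) for y in(-.052,0,.052)]
cv2.imwrite("pics/h.png",overlay([(B,[x,y,np.radians(78.14-90+90)],(0,255,0)),(R,[.531,-.254,-.207],(0,0,255))],I,C,295,170,95,95,8)[:600])
E
```

```text
t: 11.23
tool_pos: [0.5201, -0.3034, 0.117]
tool_rot: [0.323, 3.125, 0.0]
contact_force: [-0.5, 0.7, -1.0]
opening: 0.0192
grip_force: 59.0
[ 0.5204 -0.3041  0.1176] [0.0001 0.0003 0.0001]
[[-9.788e-01  2.050e-01  1.300e-03]
 [ 2.050e-01  9.788e-01 -7.000e-04]
 [-1.400e-03 -5.000e-04 -1.000e+00]]
[ 0.22422236  0.37803808 -0.73678675] 0.01952122073856477 11.5333
t 11.53 pos [ 0.5204 -0.3045  0.1175] yang 78.15 q [-0.65  0.1   1.76  0.    1.28 -2.02]
shift [-0.0012 -0.0003 -0.0025] turn [-0.0005  0.0014  0.0001] rows 0.06560435804163949 0.012125739674960745
```

View pics/h.png

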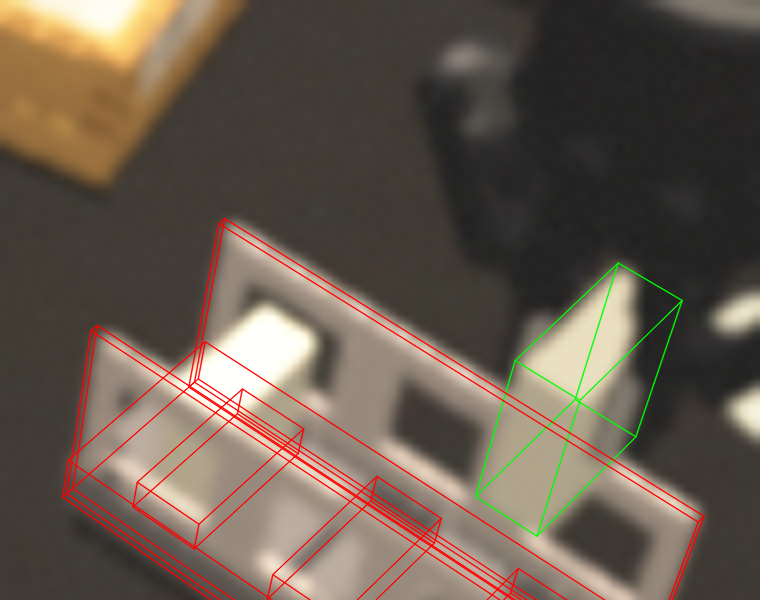

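The scene view shows the held stone above the end well. Its observed bottom corners (478,500) and (540,540) lie about 0.6 px below the model, and the rack outline shows almost the same offset. So robot and rack agree within about 1 mm, and I lower with a 0.7 mm correction.

```bash
python3 jog.py '.015 -.0007 0 .03 0 0 0;.015 -.0007 0 .06 0 0 0;.015 -.0007 0 .074 0 0 0;.015 -.0007 0 .074 0 0 0;.015 -.0007 0 .074 0 0 0;.015 -.0007 0 .074 0 0 0;.015 -.0007 0 .074 0 0 0'; python3 jog.py '.015 0 0 .003 0 0 0;.015 0 0 .006 0 0 0;.015 0 0 .006 0 0 0;.015 0 0 .006 0 0 0'; python3 jog.py '.015 0 0 .003 0 0 0;.015 0 0 .004 0 0 0;.015 0 0 .004 0 0 0'
```

```text
t: 12.37
tool_pos: [0.5223, -0.3059, 0.0453]
tool_rot: [0.325, 3.121, -0.003]
contact_force: [-0.3, 1.1, -0.8]
opening: 0.0189
grip_force: 60.6
t: 12.7
tool_pos: [0.5209, -0.3048, 0.037]
tool_rot: [0.325, 3.124, -0.0]
contact_force: [1.1, -0.5, -1.7]
opening: 0.0194
grip_force: 60.6
t: 12.95
tool_pos: [0.5207, -0.3047, 0.0326]
tool_rot: [0.325, 3.125, 0.0]
contact_force: [-0.3, 0.1, -1.5]
opening: 0.0197
grip_force: 60.6
```

```bash
python3 jog.py '.015 0 0 .003 0 0 0;.015 0 0 .005 0 0 0;.015 0 0 .005 0 0 0;.015 0 0 .005 0 0 0'; python3 jog.py '.015 0 0 .001 0 0 0;.015 0 0 .002 0 0 0;.015 0 0 .002 0 0 0'
```

```text
t: 13.28
tool_pos: [0.5208, -0.3048, 0.0278]
tool_rot: [0.325, 3.124, 0.0]
contact_force: [0.6, -1.0, -0.9]
opening: 0.0194
grip_force: 60.6
t: 13.53
tool_pos: [0.5209, -0.3049, 0.0259]
tool_rot: [0.325, 3.124, -0.0]
contact_force: [-0.0, 0.1, -0.6]
opening: 0.0195
grip_force: 60.6
```

```bash
python3 jog.py '.015 0 0 .001 0 0 0;.015 0 0 .001 0 0 0'; python3 jog.py '.015 0 0 .001 0 0 0;.015 0 0 .0015 0 0 0;.015 0 0 .0015 0 0 0'
```

```text
t: 13.7
tool_pos: [0.5212, -0.305, 0.0254]
tool_rot: [0.325, 3.124, -0.001]
contact_force: [0.1, 0.2, 0.2]
opening: 0.019
grip_force: 60.9
t: 13.95
tool_pos: [0.5213, -0.3051, 0.0252]
tool_rot: [0.325, 3.124, -0.0]
contact_force: [-2.7, 2.1, 7.7]
opening: 0.0192
grip_force: 61.9
```

```bash
python3 jog.py '.022 0 0 -.0005 0 0 0;.028 0 0 -.0005 0 0 0;.034 0 0 -.0005 0 0 0;.034 0 0 -.0005 0 0 0;.034 0 0 -.02 0 0 0;.034 0 0 -.05 0 0 0;.034 0 0 -.09 0 0 0;.034 0 0 -.11 0 0 0;.034 0 0 -.11 0 0 0'; python3 - <<'E'
from ov import *
C={n:camrig.camera_params(n) for n in("top","scene")}
I={n:np.mean([camrig.get_image(n).astype(float) for _ in range(3)],0)[...,::-1].astype(np.uint8) for n in C}
for n in C: cv2.imwrite(f"pics/{n}_2.png",I[n])
S=[box(-.010,.010,-.025,.025,.004,.060)]; p=[.5293,.2472,.15]
W=np.zeros((600,800,3),np.uint8)
for im,x,y in((overlay([(S,p,(0,0,255))],I["top"],C["top"],151,170,38,40,10),0,0),(overlay([(S,p,(0,0,255))],I["scene"],C["scene"],153,148,40,40,10),390,0),
 (overlay([],I["scene"],C["scene"],300,195,84,50,4),0,400)): W[y:y+im.shape[0],x:x+im.shape[1]]=im
cv2.imwrite("pics/s2.png",W)
E
python3 go.py .53 .246 .13 98.6
```

```text
t: 14.7
tool_pos: [0.5241, -0.3073, 0.1406]
tool_rot: [0.324, 3.114, -0.01]
contact_force: [-0.1, 0.1, 0.0]
opening: 0.034
grip_force: 0.0
t 15.0 pos [ 0.5198 -0.3041  0.1311] yang 78.12 q [-0.65  0.08  1.75  0.    1.31 -2.02]
shift [0.1032 0.5404 0.0023] turn [ 0.002  -0.0025 -0.3575] rows 13.193095409119492 2.8600010523972963
```

View pics/s2.png

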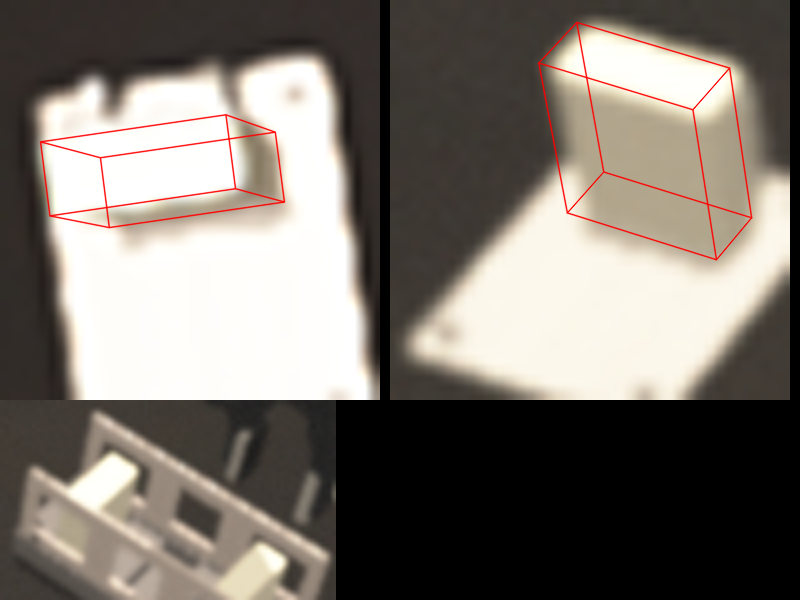

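Both rack stones stand properly in the bottom crop. Stone1 is upright on the stand; its image lies about 0.8 px right of and below the model, mostly camera bias, so its centre is about (.529,.2445).

```bash
python3 jog.py '.085 .1039 .5387 .0023 0 0 -.3575;.085 .1039 .5387 .0023 0 0 -.3575;.085 .1039 .5387 .0023 0 0 -.3575;.085 .1039 .5387 .0023 0 0 -.3575;.085 .1039 .5387 .0023 0 0 -.3575;.085 .1039 .5387 .0023 0 0 -.3575;.085 .1039 .5387 .0023 0 0 -.3575;.085 .1039 .5387 .0023 0 0 -.3575;.085 .1039 .5387 .0023 0 0 -.3575;.085 .1039 .5387 .0023 0 0 -.3575;.085 .1039 .5387 .0023 0 0 -.3575;.085 .1039 .5387 .0023 0 0 -.3575;.085 .1039 .5387 .0023 0 0 -.3575;.085 .1039 .5387 .03 0 0 -.3575;.085 .1039 .5387 .03 0 0 -.3575;.085 .1039 .5387 .03 0 0 -.3575;.085 .1039 .5387 .03 0 0 -.3575'; python3 meas.py; python3 go.py .529 .2445 .021 98.6
```

```text
t: 16.42
tool_pos: [0.5297, 0.2428, 0.1026]
tool_rot: [0.235, -3.132, 0.002]
contact_force: [0.5, -0.3, -0.3]
opening: 0.0848
grip_force: 0.0
[0.5308 0.2428 0.1043] [0.0002 0.0001 0.0003]
[[-9.89e-01 -1.48e-01  1.90e-03]
 [-1.48e-01  9.89e-01 -1.00e-04]
 [-1.90e-03 -4.00e-04 -1.00e+00]]
[ 0.69191851  0.19065543 -0.28186859] 0.08540142079018331 16.7167
t 16.72 pos [0.5308 0.243  0.1044] yang 98.53 q [ 0.3   0.07  1.82 -0.    1.25 -1.42]
shift [0.0018 0.0018 0.0834] turn [-0.0003  0.0022 -0.0013] rows 1.9999497744688435 0.020431456198458337
```

```bash
python3 jog.py '.085 .0015 .0015 .03 0 0 0;.085 .0015 .0015 .06 0 0 0;.085 .0015 .0015 .083 0 0 0;.085 .0015 .0015 .083 0 0 0;.085 .0015 .0015 .083 0 0 0;.048 .0015 .0015 .083 0 0 0;.048 .0015 .0015 .083 0 0 0;.048 .0015 .0015 .083 0 0 0;.048 .0015 .0015 .083 0 0 0;.048 .0015 .0015 .083 0 0 0;.048 .0015 .0015 .083 0 0 0' 40; python3 jog.py '.045 0 0 0 0 0 0;.045 0 0 -.01 0 0 0;.045 0 0 -.03 0 0 0;.045 0 0 -.06 0 0 0;.045 0 0 -.08 0 0 0;.045 0 0 -.08 0 0 0;.045 0 0 -.08 0 0 0' 60;  python3 meas.py; python3 go.py .46 -.055 .1 138.1
```

```text
t: 17.63
tool_pos: [0.5304, 0.2454, 0.0229]
tool_rot: [-0.235, 3.128, 0.001]
contact_force: [-0.2, -0.5, 5.9]
opening: 0.0494
grip_force: 42.7
t: 18.22
tool_pos: [0.5293, 0.2452, 0.1021]
tool_rot: [-0.235, 3.129, 0.001]
contact_force: [-0.6, -0.1, -2.0]
opening: 0.0496
grip_force: 62.2
[0.5273 0.2446 0.0987] [0.0004 0.0001 0.0007]
[[-9.887e-01 -1.496e-01 -2.100e-03]
 [-1.496e-01  9.888e-01 -1.200e-03]
 [ 2.200e-03 -9.000e-04 -1.000e+00]]
[ 0.83232972  0.42822821 -1.87151795] 0.04937449098085788 18.5167
t 18.52 pos [0.5273 0.2445 0.0986] yang 98.6 q [ 0.31  0.07  1.83 -0.    1.25 -1.41]
shift [ 0.1114 -0.2861 -0.0009] turn [-1.000e-04 -2.700e-03 -6.894e-01] rows 7.362649264452739 5.515571069310371
```

```bash
python3 jog.py '.045 .1114 -.2861 0 0 0 -.6894;.045 .1114 -.2861 0 0 0 -.6894;.045 .1114 -.2861 0 0 0 -.6894;.045 .1114 -.2861 0 0 0 -.6894;.045 .1114 -.2861 0 0 0 -.6894;.045 .1114 -.2861 0 0 0 -.6894;.045 .1114 -.2861 0 0 0 -.6894;.045 .1114 -.2861 0 0 0 -.6894;.045 .1114 -.2861 0 0 0 -.6894;.045 .1114 -.2861 .03 0 0 -.6894;.045 .1114 -.2861 .06 0 0 -.6894;.045 .1114 -.2861 .063 0 0 -.6894;.045 .1114 -.2861 .063 0 0 -.6894;.045 .1114 -.2861 .063 0 0 -.6894'; python3 meas.py; python3 go.py .46 -.055 .02 138.1
```

```text
t: 19.68
tool_pos: [0.4614, -0.0544, 0.0379]
tool_rot: [-1.281, 2.868, -0.001]
contact_force: [0.9, 0.7, -1.1]
opening: 0.0491
grip_force: 62.8
[ 0.4625 -0.0548  0.0391] [0.0002 0.0001 0.0003]
[[-0.6674 -0.7447  0.0036]
 [-0.7447  0.6674 -0.0011]
 [-0.0015 -0.0034 -1.    ]]
[-0.84596681 -0.31906438 -2.3243297 ] 0.04934460671670217 19.9833
t 19.98 pos [ 0.4622 -0.0547  0.0388] yang 138.12 q [-0.28 -0.13  2.13 -0.    1.13 -2.69]
shift [0.0017 0.0015 0.0188] turn [-0.003   0.0013  0.0004] rows 0.45349813303450126 0.026399393554956605
```

```bash
python3 jog.py '.045 0 0 .01 0 0 0;.045 0 0 .016 0 0 0;.045 0 0 .018 0 0 0;.045 0 0 .018 0 0 0;.045 0 0 .018 0 0 0'; python3 jog.py '.045 0 0 .001 0 0 0;.045 0 0 .0015 0 0 0;.045 0 0 .0015 0 0 0'
```

```text
t: 20.4
tool_pos: [0.4608, -0.0545, 0.019]
tool_rot: [1.28, -2.868, -0.0]
contact_force: [-0.7, 0.4, -0.3]
opening: 0.0494
grip_force: 63.2
t: 20.65
tool_pos: [0.4608, -0.0545, 0.019]
tool_rot: [1.28, -2.868, -0.001]
contact_force: [-7.1, 2.0, 11.9]
opening: 0.049
grip_force: 64.7
```

```bash
python3 jog.py '.045 0 0 -.001 0 0 0;.06 0 0 -.001 0 0 0;.085 0 0 -.001 0 0 0;.085 0 0 -.001 0 0 0;.085 0 0 -.03 0 0 0;.085 0 0 -.07 0 0 0;.085 0 0 -.07 0 0 0;.085 0 0 -.07 0 0 1.571;.085 0 0 -.07 0 0 1.571;.085 0 0 -.07 0 0 1.571;.085 0 0 -.07 0 0 1.571;.085 0 0 -.07 0 0 1.571;.085 0 0 -.07 0 0 1.571;.085 0 0 -.07 0 0 1.571;.085 0 0 -.07 0 0 1.571;.085 0 0 -.07 0 0 1.571;.085 0 0 -.07 0 0 1.571;.085 0 0 -.07 0 0 1.571;.085 0 0 -.07 0 0 1.571;.085 0 0 -.07 0 0 1.571';  python3 jog.py '.05 0 0 0 0 0 0;.05 0 0 0 0 0 0;.05 0 0 0 0 0 0'; python3 meas.py; python3 - <<'E'
from ov import *
C=camrig.camera_params("scene"); I=np.mean([camrig.get_image("scene").astype(float) for _ in range(3)],0)[...,::-1].astype(np.uint8)
B=[box(-.010,.010,-.025,.025,0,.056)]; u,v=proj([.46,-.055,.03],C)[0].astype(int)
cv2.imwrite("pics/m2.png",overlay([(B,[.4608,-.0545,np.radians(48.1)],(0,0,255))],I,C,u-20,v-25,40,50,10))
E
python3 go.py .4608 -.0545 .02 48.1
```

```text
t: 22.32
tool_pos: [0.4613, -0.0547, 0.0878]
tool_rot: [1.131, 2.93, 0.0]
contact_force: [0.2, -0.5, -0.1]
opening: 0.085
grip_force: 0.0
t: 22.57
tool_pos: [0.4612, -0.0546, 0.0879]
tool_rot: [1.121, 2.934, -0.0]
contact_force: [-0.9, -0.6, -0.7]
opening: 0.0517
grip_force: 0.0
[ 0.4612 -0.0546  0.088 ] [0. 0. 0.]
[[-7.447e-01  6.674e-01  9.000e-04]
 [ 6.674e-01  7.447e-01 -4.000e-04]
 [-9.000e-04  3.000e-04 -1.000e+00]]
[-0.33251053 -0.13243655  0.44251829] 0.0500066174177825 22.8667
t 23.02 pos [ 0.4611 -0.0546  0.0879] yang 48.1 q [-0.28 -0.21  2.11 -0.    1.24 -1.12]
shift [ 0.0004 -0.0001  0.0679] turn [ 0.0003  0.0008 -0.    ] rows 1.6294185157086496 0.006593063981431989
```

View pics/m2.png

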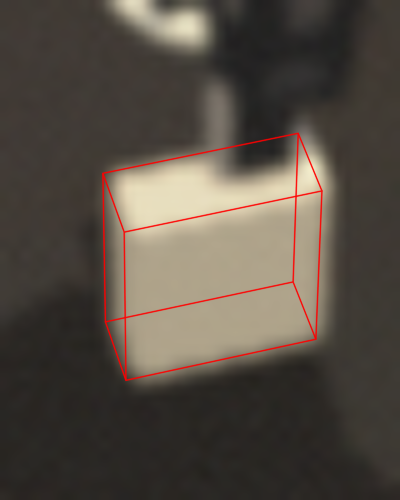

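The stone stands upright on the mat and matches the model to about 0.5 px, so I grasp it straight down.

```bash
python3 jog.py '.05 0 0 .03 0 0 0;.05 0 0 .06 0 0 0;.05 0 0 .07 0 0 0;.05 0 0 .07 0 0 0;.03 0 0 .07 0 0 0;.03 0 0 .07 0 0 0;.018 0 0 .07 0 0 0;.018 0 0 .07 0 0 0;.018 0 0 .07 0 0 0;.018 0 0 .07 0 0 0;.018 0 0 .07 0 0 0' 20;python3 jog.py '.015 0 0 0 0 0 0;.015 0 0 0 0 0 0;.015 0 0 0 0 0 0' 60; python3 jog.py '.015 0 0 -.01 0 0 0;.015 0 0 -.05 0 0 0;.015 0 0 -.09 0 0 0;.015 0 0 -.115 0 0 0;.015 0 0 -.115 0 0 0;.015 0 0 -.115 0 0 0'; python3 go.py .5318 -.2538 .12 78.14
```

```text
t: 23.93
tool_pos: [0.4628, -0.0551, 0.0199]
tool_rot: [1.122, 2.93, 0.0]
contact_force: [-0.8, -0.4, 6.3]
opening: 0.0197
grip_force: 22.8
t: 24.18
tool_pos: [0.4629, -0.0552, 0.02]
tool_rot: [1.122, 2.93, 0.0]
contact_force: [-0.6, -0.6, 6.3]
opening: 0.0196
grip_force: 59.4
t: 24.68
tool_pos: [0.4621, -0.0549, 0.1352]
tool_rot: [1.122, 2.929, 0.001]
contact_force: [-0.1, 0.2, -2.5]
opening: 0.0193
grip_force: 58.9
t 24.68 pos [ 0.4621 -0.0549  0.1352] yang 48.09 q [-0.28 -0.27  2.07 -0.    1.33 -1.12]
shift [-0.1846 -0.1016  0.0159] turn [ 0.0009  0.0051 -0.5244] rows 5.06778692126353 4.1953126762969255
```

```bash
python3 jog.py '.015 -.1846 -.1016 0 0 0 -.5244;.015 -.1846 -.1016 0 0 0 -.5244;.015 -.1846 -.1016 0 0 0 -.5244;.015 -.1846 -.1016 0 0 0 -.5244;.015 -.1846 -.1016 0 0 0 -.5244;.015 -.1846 -.1016 0 0 0 -.5244;.015 -.1846 -.1016 .0159 0 0 -.5244;.015 -.1846 -.1016 .0159 0 0 -.5244;.015 -.1846 -.1016 .0159 0 0 -.5244;.015 -.1846 -.1016 .0159 0 0 -.5244'; python3 meas.py; python3 go.py .5318 -.254 .045 78.14
```

```text
t: 25.52
tool_pos: [0.5296, -0.2523, 0.1159]
tool_rot: [-0.324, -3.123, -0.002]
contact_force: [0.7, 0.3, -0.9]
opening: 0.0194
grip_force: 59.2
[ 0.5307 -0.253   0.1176] [0.0003 0.0002 0.0004]
[[-9.788e-01  2.049e-01  1.200e-03]
 [ 2.049e-01  9.788e-01 -6.000e-04]
 [-1.200e-03 -3.000e-04 -1.000e+00]]
[ 0.12469035  0.88254285 -2.4680224 ] 0.019157320457944008 25.8167
t 25.82 pos [ 0.5309 -0.2533  0.1179] yang 78.17 q [-0.57  0.06  1.8   0.    1.28 -1.94]
shift [-0.0009 -0.0005  0.0729] turn [-0.0005  0.0018  0.0004] rows 1.7473646946163734 0.015453204408081305
```

```bash
python3 jog.py '.015 -.0008 -.0005 .03 0 0 0;.015 -.0008 -.0005 .06 0 0 0;.015 -.0008 -.0005 .073 0 0 0;.015 -.0008 -.0005 .073 0 0 0;.015 -.0008 -.0005 .073 0 0 0;.015 -.0008 -.0005 .073 0 0 0;.015 -.0008 -.0005 .073 0 0 0'; python3 jog.py '.015 0 0 .003 0 0 0;.015 0 0 .006 0 0 0;.015 0 0 .006 0 0 0;.015 0 0 .006 0 0 0'; python3 jog.py '.015 0 0 .003 0 0 0;.015 0 0 .005 0 0 0;.015 0 0 .005 0 0 0'
```

```text
t: 26.4
tool_pos: [0.5328, -0.2551, 0.0465]
tool_rot: [0.324, 3.121, -0.003]
contact_force: [-0.4, 0.3, -0.5]
opening: 0.0191
grip_force: 60.8
t: 26.73
tool_pos: [0.5312, -0.2541, 0.0381]
tool_rot: [0.325, 3.124, -0.0]
contact_force: [0.6, 0.2, -1.6]
opening: 0.0193
grip_force: 60.8
t: 26.98
tool_pos: [0.5309, -0.2539, 0.0325]
tool_rot: [-0.325, -3.125, -0.0]
contact_force: [-0.0, 0.1, -0.8]
opening: 0.0194
grip_force: 60.8
```

Bottom is inside the well with no contact; floor expected at TCP ≈ .026.

```bash
python3 jog.py '.015 0 0 .003 0 0 0;.015 0 0 .005 0 0 0;.015 0 0 .005 0 0 0'; python3 jog.py '.015 0 0 .001 0 0 0;.015 0 0 .002 0 0 0;.015 0 0 .002 0 0 0'; python3 jog.py '.015 0 0 .001 0 0 0;.015 0 0 .001 0 0 0;.015 0 0 .001 0 0 0'
```

```text
t: 27.23
tool_pos: [0.531, -0.254, 0.0275]
tool_rot: [-0.325, -3.125, -0.0]
contact_force: [0.2, 0.8, -1.9]
opening: 0.0195
grip_force: 60.8
t: 27.48
tool_pos: [0.5314, -0.2543, 0.0261]
tool_rot: [0.325, 3.124, -0.0]
contact_force: [1.3, 0.2, -1.9]
opening: 0.0193
grip_force: 60.8
t: 27.73
tool_pos: [0.5316, -0.2544, 0.0259]
tool_rot: [0.325, 3.124, -0.001]
contact_force: [-0.6, 1.8, 4.5]
opening: 0.0192
grip_force: 61.7
```

```bash
python3 jog.py '.022 0 0 0 0 0 0;.028 0 0 0 0 0 0;.034 0 0 0 0 0 0;.034 0 0 0 0 0 0;.034 0 0 -.02 0 0 0;.034 0 0 -.05 0 0 0;.034 0 0 -.09 0 0 0;.034 0 0 -.12 0 0 0;.034 .04 .04 -.14 0 0 0;.034 .08 .08 -.14 0 0 0;.034 .12 .12 -.14 0 0 0;.034 .16 .16 -.14 0 0 0;.034 .16 .2 -.14 0 0 0;.034 .16 .2 -.14 0 0 0;.034 .16 .2 -.14 0 0 0;.034 .16 .2 -.14 0 0 0'; python3 - <<'E'
from ov import *
C={n:camrig.camera_params(n) for n in("top","scene")}
I={n:np.mean([camrig.get_image(n).astype(float) for _ in range(3)],0)[...,::-1].astype(np.uint8) for n in C}
B=[box(-.025,.025,y-.01,y+.01,.006,.062) for y in(-.052,0,.052)]; p=[.5318,-.2538,-.207]
cv2.imwrite("pics/end.png",np.hstack([overlay([],I["top"],C["top"],310,160,80,60,5)[:300],overlay([(B,p,(0,0,255))],I["scene"],C["scene"],300,195,80,60,5)[:300]]))
E
```

```text
t: 29.07
tool_pos: [0.4151, -0.0234, 0.1649]
tool_rot: [0.318, 3.124, -0.0]
contact_force: [0.6, -0.6, -0.1]
opening: 0.0339
grip_force: 0.0
```

View pics/end.png

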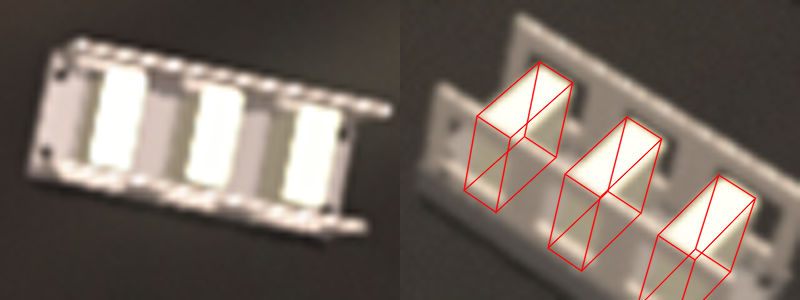

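All three stones stand upright and evenly in their wells in both views: tops at about (120,115), (215,135), (312,158) in the top crop, and matching the model in the scene crop. The gripper is clear.

```bash
python3 -c "
from station import ctrl, camrig
print(ctrl.finish_job())"
```

```text
the job is handed in; nothing more can be done
None
```

I lowered both stones from the stand into the rack, so all three wells now hold an upright stone in the final camera views, and I handed the job in at about 29 s of the 72 s allowed; no verdict came back.

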